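# Turn round the herb corner under the attic window

### The arm

A 6-joint arm with a two-finger parallel gripper is mounted at the origin on the work surface. World frame = base frame: x ahead of the robot, y to its left, z up, the work surface at z = 0. Lengths are in mm, angles in rad, forces in N, time in s.
With the tool pointing down it reaches from about 350 to 800 mm from the base axis. Payload 7.3 kg.
Tool frame: the origin (TCP) lies on the centre line of the jaws, within the pads' length; the fingertips stand 22 mm ahead of it and the grasp point (between the pads) lies 3 mm ahead of it; z points along the fingers, y is the direction in which the jaws open and shut (so a half turn about z gives the same grasp; the last joint's range is limited). The gripper opens to 85 mm and grips with 20 to 120 N. Pads are 22 mm wide; open, the fingers measure 114 mm over their backs; the gripper's body (76 mm by 85 mm) begins 54 mm behind the grasp point. The pads swing forward as they close: fully open they stand 13 mm farther back than shut.
Start: joints at [-1.355, 0.342, 1.524, -0, 1.275, -0.146], TCP at [185.851, -491.021, 253.322] pointing down, gripper open.
Joint ranges: [-2.53, 2.53], [-0.77, 2.02], [0.04, 2.7], [-1, 4.14], [0.28, 2.66], [-3.11, 3.11]. Speed limits (rad/s): [2.57, 2.57, 3.14, 3.14, 3.14, 3.14].

### API

Orientations are given as a rotation vector (axis times angle).
In Python, from station import manip gives the robot as it stands. Calls block until the motion is done:
- manip.move_to(position, orientation): joint-space move of the TCP to a pose.
- manip.servo_line(position, orientation=None, feed=150): straight line of the TCP; orientation=None keeps the orientation; feed is the mean speed in mm/s.
- manip.movej(angles): joint-space move.
- manip.command_gripper(opening, grip_force=None): finger opening in mm; grip_force is the grip in N (None keeps the last); returns when the fingers have stopped.
- manip.dwell(seconds).
- manip.solve_ik(position, orientation): joint angles nearest the present ones, or None.
- manip.camera(name): name is "scene" or "top" or "wrist"; returns a dict with "pixels" (384x512x3 uint8, red, green, blue), "fovy" (degrees; the focal length in pixels is half the picture's height over the tangent of half this angle, whatever the lens; pixels are square), "cx", "cy" (the principal point, pixels), "R" (3x3) and "t" (3): a world point X has camera coordinates R X + t. Camera axes: x right, y down, z forward; pixel columns grow to the right and rows downward; lengths in mm; the calibration is good to about 2 mm. A picture is of the moment at which its call begins. There is no depth.
A pose or a line that the arm cannot do raises manip.Unreachable and nothing moves.
- manip.finish_job(): hands the job in, once; it reports no verdict.
Readings, each from a call of its own:
- manip.current_time_s(): time.
- manip.current_qpos(): joint angles.
- manip.current_joint_velocities(): joint speeds.
- manip.current_tau(): joint torques, N m.
- manip.current_eef_pos(): TCP position.
- manip.current_orientation(): TCP orientation.
- manip.current_force(): force on the tool from outside, world axes, zero at the start.
- manip.current_ft_torque(): the same for the moment, N m.
- manip.current_finger_gap(): finger opening in mm.
Only numpy, scipy, OpenCV 4.12 (cv2) and the standard library are available. Lean on these libraries where they do the work, as an engineer would, in place of code of your own. Each camera call takes 0.05 s, during which the arm holds its last target. There are 200 camera calls.

### The job

Swap the mint (tall pot) and the thyme (low pot) over, so that each ends up in the saucer where the other stood: park one of them on the empty saucer while the other moves across, and leave that saucer empty again. A wooden label is stuck in each at the side that has been in the shade: the two pots must end up turned so that the label side points to the window in the wall on the robot's left. Put every loose seedling pot from the work top into the wooden rack, easing its neighbours apart to make room, so that all the seedling pots stand upright in one row along the rack's back rail; tip neither herb pot over and leave the jug, the bucket and the hand fork alone.

Things in the scene. Friction and masses are not known exactly. Their poses are not given: they have to be found in the camera images.
- mint: clay pot 92 mm tall, foot 48 mm across, tapering out to 56, then a straight collar 64 mm across over the top 24 mm; leaves up to 28 mm above the rim, inside its width; 360 g. A pale wooden label (slanted plate 26 x 22 mm) stands in the soil on one side, inside the rim, to 25 mm above it. Starts in saucer_1. Origin: centre of the underside, z up; x axis points out of the label side. The window wall is the world's +y side
- thyme: low clay pot 62 mm tall, foot 50 mm across, tapering out to 58, then a straight collar 64 mm across over the top 20 mm; cushion of leaves up to 18 mm above the rim, inside its width; 280 g. The same label, to 25 mm above the rim. Starts in saucer_2. Origin: centre of the underside, z up; x axis points out of the label side, to be turned to the window (world +y)
- saucer_1: fixed clay saucer, 94 mm across and 13 mm high, flat inside floor about 78 mm across and 5 mm above the work top. Origin: centre of its underside, axes parallel to the world's. The mint stands in it at the start; the thyme belongs in it at the end
- saucer_2: fixed clay saucer, 94 mm across and 13 mm high, flat inside floor about 78 mm across and 5 mm above the work top. Origin: centre of its underside, axes parallel to the world's. The thyme stands in it at the start; the mint belongs in it at the end
- saucer_3: fixed clay saucer, 94 mm across and 13 mm high, flat inside floor about 78 mm across and 5 mm above the work top. Origin: centre of its underside, axes parallel to the world's. Empty at the start and at the end: the parking place
- mint_label (a point): middle of the mint's wooden label plate: 17.5 mm from the pot's axis along its x axis, 108 mm above its underside
- thyme_label (a point): middle of the thyme's wooden label plate: 17.5 mm from the pot's axis along its x axis, 78 mm above its underside
- rack: fixed wooden pot rack. Origin: centre of the underside; y axis along the row, x axis from the open front (robot's side) to the back. Board 120 mm deep (x -73 to +47 mm), its top 8 mm above the origin. Low rails, 10 mm above the board: along the back (inner face at x = +35 mm) and at both ends (inner faces at y = +-186 mm, room for six seedling pots with 24 mm to spare); none in front
- row_1: low clay seedling pot, 50 mm tall: foot 54 mm across, body 56, then a straight collar 58 mm across over the top 16 mm; a sprout up to 14 mm above the rim; 130 g. Origin: centre of the underside, z up. It already stands in the rack's row; the gaps in the row are narrower than a pot
- row_2: low clay seedling pot, 50 mm tall: foot 54 mm across, body 56, then a straight collar 58 mm across over the top 16 mm; a sprout up to 14 mm above the rim; 130 g. Origin: centre of the underside, z up. It already stands in the rack's row; the gaps in the row are narrower than a pot
- row_3: low clay seedling pot, 50 mm tall: foot 54 mm across, body 56, then a straight collar 58 mm across over the top 16 mm; a sprout up to 14 mm above the rim; 130 g. Origin: centre of the underside, z up. It already stands in the rack's row; the gaps in the row are narrower than a pot
- new_1: low clay seedling pot, 50 mm tall: foot 54 mm across, body 56, then a straight collar 58 mm across over the top 16 mm; a sprout up to 14 mm above the rim; 130 g. Origin: centre of the underside, z up. It waits on the work top at the start and belongs in the rack; one of the three may be absent (two or three are there)
- new_2: low clay seedling pot, 50 mm tall: foot 54 mm across, body 56, then a straight collar 58 mm across over the top 16 mm; a sprout up to 14 mm above the rim; 130 g. Origin: centre of the underside, z up. It waits on the work top at the start and belongs in the rack; one of the three may be absent (two or three are there)
- new_3: low clay seedling pot, 50 mm tall: foot 54 mm across, body 56, then a straight collar 58 mm across over the top 16 mm; a sprout up to 14 mm above the rim; 130 g. Origin: centre of the underside, z up. It waits on the work top at the start and belongs in the rack; one of the three may be absent (two or three are there)
- jug: bystander: white enamel jug, 177 mm tall, 100 mm across, handle to 88 mm from its axis. Origin: centre of the underside
- bucket: bystander: small steel bucket, 110 mm tall, 110 mm across. Origin: centre of the underside
- garden_fork: bystander: green plastic hand fork lying down, 270 mm long, 27 mm high. Origin: near its middle, on the work top; its x axis points to the tines
There are look-alikes about, which are no part of the job. Leave any yellow look-alike of the saucer_2 alone.

How it is judged:
By the outcome, as a careful person would: the job done as asked, in the order asked, and still so for the second after the job is handed in, with the robot touching nothing.
Of new_1, new_2, new_3 only 2 to 3 are there at a start; the rules pass over those that are not, and their reading is None.
At some moment in a run one of new_1, new_2, new_3 may be knocked a few centimetres aside while the robot is not near it.
It also fails if it takes over 208 s, if anything falls off the work surface, if the arm or the gripper's body presses on something with over 40 N, if the wrist force passes 120 N, or if a joint passes its speed limit or range.

## Working session

There is one attempt and no reset: what is moved stays moved. The work goes in short steps, each a Python script; the robot and the scene stay as the last script left them, time stands still between calls to the robot, and variables do not carry over. Pictures are saved under pics/ and viewed, about 12 in all and at most 16, crops included, and the job is handed in when it is done.

```bash
ls; mkdir -p pics; cat > h.py <<'E'
import numpy as np, cv2, json
from station import manip
def snap(n,f):
    c=manip.camera(n); im=cv2.cvtColor(np.asarray(c["pixels"]),cv2.COLOR_RGB2BGR)
    cv2.imwrite(f"pics/{f}.png",im)
    json.dump({k:(np.asarray(v).tolist()) for k,v in c.items() if k!="pixels"},open(f"pics/{f}.json","w"))
    return im
def ray(f,u,v,z):
    c=json.load(open(f"pics/{f}.json")); R=np.array(c["R"]);t=np.array(c["t"])
    fl=192/np.tan(np.radians(c["fovy"])/2)
    d=R.T@np.array([(u-c["cx"])/fl,(v-c["cy"])/fl,1]); o=-R.T@t
    return o+d*(z-o[2])/d[2]
def proj(f,X):
    c=json.load(open(f"pics/{f}.json")); R=np.array(c["R"]);t=np.array(c["t"])
    fl=192/np.tan(np.radians(c["fovy"])/2); p=R@np.asarray(X,float)+t
    return p[:2]/p[2]*fl+[c["cx"],c["cy"]]
E
python3 - <<'E'
from h import *
for n in ("top","scene"):
    im=snap(n,n+"0"); cv2.imwrite(f"pics/{n}0b.png",cv2.resize(im,(800,600),interpolation=cv2.INTER_CUBIC))
    print(open(f"pics/{n}0.json").read())
print(manip.current_orientation(),manip.current_time_s(),manip.current_finger_gap())
E
```

```text
pics
{"fovy": 45.259828471934654, "cx": 262.9475368591633, "cy": 196.68882411909811, "R": [[-0.021093889887518463, -0.9997193558753983, -0.010782267734204303], [-0.9982846164617623, 0.0216503102764107, -0.05439750546419957], [0.05461567856582689, 0.009616317019210674, -0.9984611430104733]], "t": [-6.751039154991154, 454.9424657793512, 1454.2527615215477]}
{"fovy": 46.4919129822244, "cx": 251.66444803833224, "cy": 190.84152288843262, "R": [[0.5691341628901947, 0.822237706186462, 0.0033851375898935492], [0.450064023357605, -0.30807329787985566, -0.8381725466827191], [-0.6881342016717684, 0.4785561593571387, -0.5453946487002806]], "t": [-260.7537123208457, -143.41100663167396, 1733.0470990541114]}
[-3.08899510e+00 -5.64988969e-01  8.18326098e-05] 0.1 85.6690227576876
```

View pics/top0b.png

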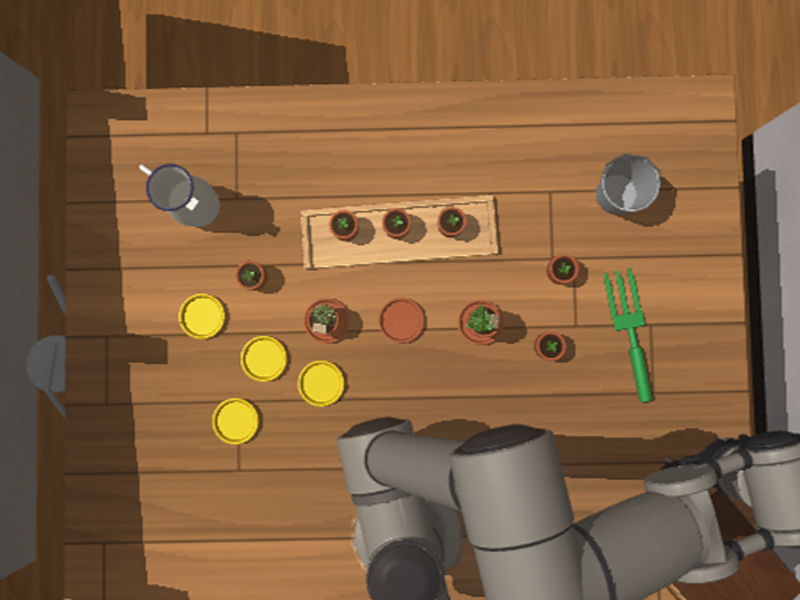

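View pics/scene0b.png

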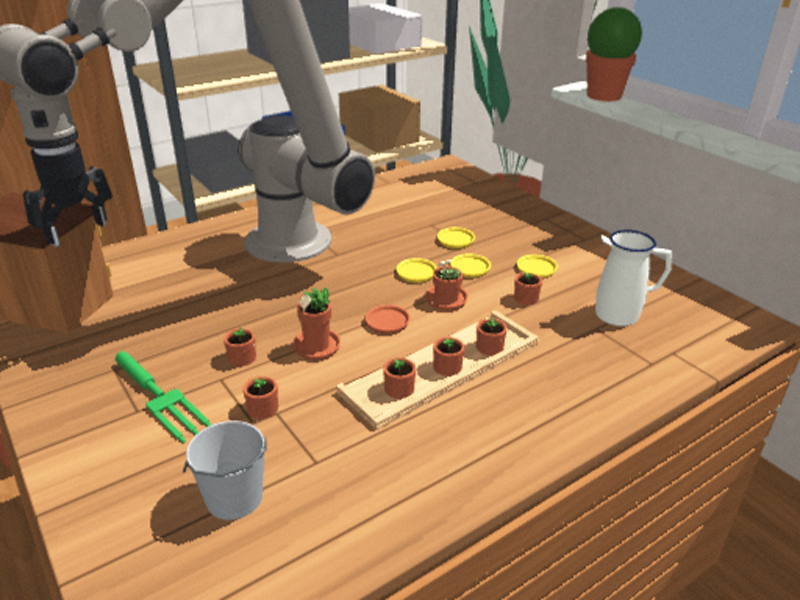

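```bash
python3 - <<'E'
from h import *
im=cv2.imread("pics/top0.png")
c=[cv2.resize(im[118:238,a:a+122],None,fx=5,fy=5,interpolation=cv2.INTER_CUBIC) for a in (140,262)]
cv2.imwrite("pics/c1.png",cv2.resize(im[118:238,145:385],(800,400),interpolation=cv2.INTER_CUBIC))
s=cv2.imread("pics/scene0.png")
cv2.imwrite("pics/c2.png",cv2.resize(s[160:260,180:310],(780,600),interpolation=cv2.INTER_CUBIC))
E
```

```text
(no output)
```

View pics/c1.png

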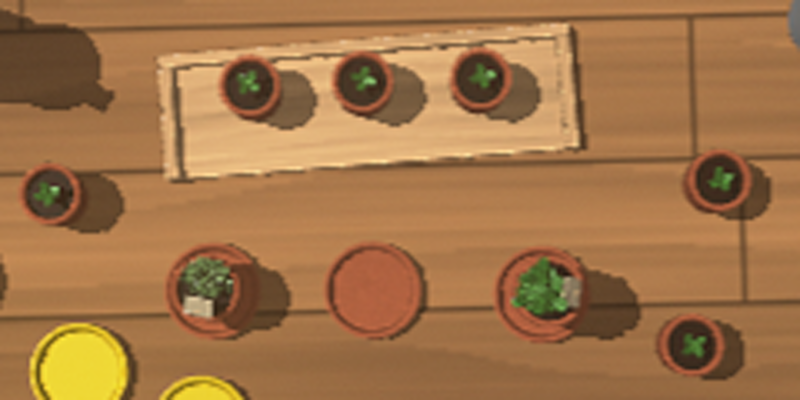

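View pics/c2.png

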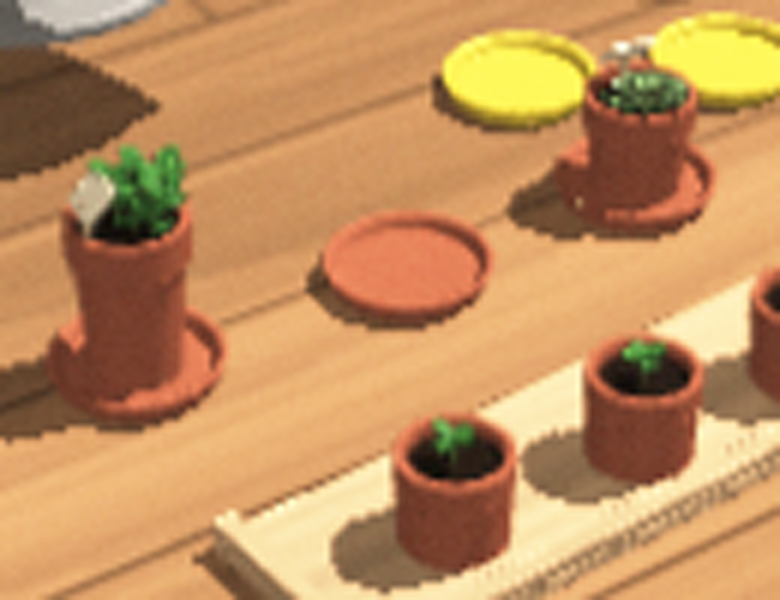

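```bash
cat >> h.py <<'E'
def c1(u,v,z): return ray("top0",145+u/(10/3),118+v/(10/3),z)
E
python3 - <<'E'
from h import *
np.set_printoptions(precision=1,suppress=True)
for n,u,v,z in [("r3",250,86,58),("r2",363,82,58),("r1",481,78,58),("nA",52,195,50),("nB",718,181,50),("nC",690,345,50),("s3",375,291,13),("s2",214,291,13),("s1",543,295,13),("mintrim",548,287,97),("mintlab",570,292,113),("thyrim",207,290,67),("thylab",198,307,83),("TL",158,60,18),("TR",572,27,18),("BR",582,150,18),("BL",170,182,18),("TLi",176,68,8),("TRi",562,40,8)]:
    print(n,c1(u,v,z))
E
```

```text
r3 [619.7 113.   58. ]
r2 [621.    7.6  58. ]
r1 [ 622.2 -102.3   58. ]
nA [522.6 300.8  50. ]
nB [ 521.9 -320.9   50. ]
nC [ 370.  -290.1   50. ]
s3 [427.6   1.4  13. ]
s2 [430.9 155.2  13. ]
s1 [ 420.4 -158.6   13. ]
mintrim [ 424.8 -155.9   97. ]
mintlab [ 419.4 -173.8  113. ]
thyrim [429.9 154.8  67. ]
thylab [414.  161.1  83. ]
TL [653.7 205.1  18. ]
TR [ 676.5 -192.7   18. ]
BR [ 557.8 -198.9   18. ]
BL [535.9 195.1  18. ]
TLi [647.5 189.4   8. ]
TRi [ 666.1 -183.8    8. ]
```

```bash
cat >> h.py <<'E'
from scipy.spatial.transform import Rotation as Ro
np.set_printoptions(precision=1,suppress=True)
def ori(a):
    a=np.radians(a); y=[np.cos(a),np.sin(a),0]; z=[0,0,-1]
    return Ro.from_matrix(np.column_stack([np.cross(y,z),y,z])).as_rotvec()
def yaw():
    y=Ro.from_rotvec(manip.current_orientation()).as_matrix()[:,1]; return np.degrees(np.arctan2(y[1],y[0]))
E
python3 - <<'E'
from h import *
print(yaw())
for n,p in dict(s1=(422,-157),s3=(427,1),s2=(431,155),nA=(522,301),nB=(522,-321),nC=(370,-290),rL=(635,150),rR=(650,-150)).items():
    print(n,[(a,None if (q:=manip.solve_ik([*p,120],ori(a))) is None else round(float(q[5]),2)) for a in range(-180,180,45)])
t=manip.current_time_s(); manip.move_to([400,-157,300],ori(-60)); print(manip.current_time_s()-t, manip.current_qpos())
im=snap("wrist","w1"); cv2.imwrite("pics/w1b.png",cv2.resize(im,(640,480)))
print(proj("w1",[422,-157,97]),proj("w1",manip.current_eef_pos()+np.array([0,0,-25])), ray("w1",256,192,50))
E
```

```text
-69.26989999710635
s1 [(-180, 2.61), (-135, 1.83), (-90, 1.04), (-45, 0.26), (0, -0.53), (45, -1.31), (90, -2.1), (135, -2.88)]
s3 [(-180, 2.96), (-135, 2.18), (-90, 1.39), (-45, 0.61), (0, -0.18), (45, -0.96), (90, -1.75), (135, -2.53)]
s2 [(-180, -2.96), (-135, 2.53), (-90, 1.75), (-45, 0.96), (0, 0.18), (45, -0.61), (90, -1.39), (135, -2.18)]
nA [(-180, -2.75), (-135, 2.75), (-90, 1.97), (-45, 1.18), (0, 0.4), (45, -0.39), (90, -1.17), (135, -1.96)]
nB [(-180, 2.47), (-135, 1.68), (-90, 0.89), (-45, 0.11), (0, -0.68), (45, -1.46), (90, -2.25), (135, -3.03)]
nC [(-180, 2.31), (-135, 1.53), (-90, 0.74), (-45, -0.04), (0, -0.83), (45, -1.61), (90, -2.4), (135, 3.1)]
rL [(-180, -3.03), (-135, 2.47), (-90, 1.69), (-45, 0.9), (0, 0.11), (45, -0.67), (90, -1.46), (135, -2.24)]
rR [(-180, 2.8), (-135, 2.01), (-90, 1.23), (-45, 0.44), (0, -0.34), (45, -1.13), (90, -1.91), (135, -2.7)]
1.4832999999999998 [-0.6  0.1  1.7 -0.   1.3  0.5]
[264.  153.2] [255.3 230.9] [ 361.5 -180.5   50. ]
```

View pics/w1b.png

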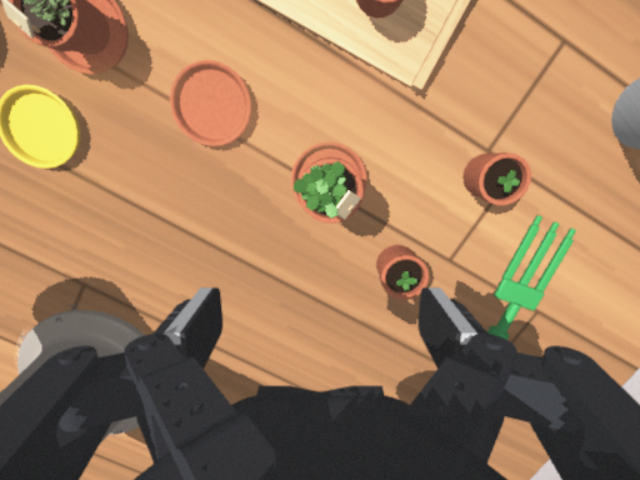

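```bash
python3 - <<'E'
from h import *
im=cv2.imread("pics/w1.png")
a=cv2.resize(im[105:185,225:305],None,fx=7,fy=7,interpolation=cv2.INTER_CUBIC)
cv2.imwrite("pics/w1c.png",a)
E
```

```text
(no output)
```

View pics/w1c.png

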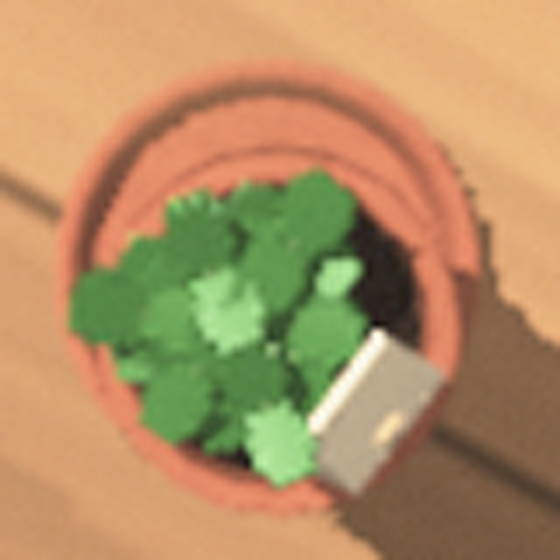

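```bash
python3 - <<'E'
from h import *
f=lambda u,v,z: ray("w1",225+(u+.5)/7-.5,105+(v+.5)/7-.5,z)
c=f(280,330,97); s=f(268,275,13); l=f(375,415,113)
print(c,s,l, np.degrees(np.arctan2(*(l-c)[1::-1])))
for a,b,z in [((315,428),(380,332),122),((355,492),(442,378),104)]:
    d=f(*a,z)-f(*b,z); print(d, np.degrees(np.arctan2(d[1],d[0]))+np.array([-90,90]))
E
```

```text
[ 423.9 -156.6   97. ] [ 423.5 -156.9   13. ] [ 421.3 -176.1  113. ] -97.5657965806407
[-18.8   1.    0. ] [ 86.8 266.8]
[-24.7   2.6   0. ] [ 84.1 264.1]
```

```bash
cat >> h.py <<'E'
T=manip.current_time_s
def pick(x,y,z,a,lift,force=40,above=70,open_=85):
    manip.move_to([x,y,z+above],ori(a)); 
    if manip.current_finger_gap()<open_-3: manip.command_gripper(open_)
    manip.servo_line([x,y,z],feed=120)
    manip.command_gripper(40,force); g=manip.current_finger_gap()
    manip.servo_line([x,y,z+lift],feed=120)
    print("pick gap",g,"after",manip.current_finger_gap(),"F",manip.current_force(),"t",T())
def place(x,y,z,a,lift,up=70,open_=85):
    manip.move_to([x,y,z+lift],ori(a)); manip.servo_line([x,y,z+8],feed=120); manip.servo_line([x,y,z+.7],feed=30)
    manip.command_gripper(open_); manip.dwell(.15)
    manip.servo_line([x,y,z+up],feed=150)
    print("placed gap",manip.current_finger_gap(),"t",T())
E
python3 - <<'E'
from h import *
pick(423.8,-156.7,86,-45,35)
place(427.5,1,86,45,35,up=90)
manip.move_to([400,120,290],ori(-60))
snap("wrist","w2"); im=snap("top","t2"); print(T())
u,v=proj("w2",[431,155,67]).astype(int); print(u,v)
w=cv2.imread("pics/w2.png"); 
u0,v0=max(u-40,0),max(v-40,0); print(u0,v0)
a=cv2.resize(w[v0:v0+80,u0:u0+80],(560,560),interpolation=cv2.INTER_CUBIC); cv2.imwrite("pics/w2c.png",a)
cv2.imwrite("pics/t2c.png",cv2.resize(im[110:240,140:390],(800,416),interpolation=cv2.INTER_CUBIC))
E
```

```text
pick gap 63.04237676999534 after 62.94924004073689 F [-0.   0.2 -4.6] t 3.775
placed gap 85.34348354611032 t 6.9167
8.85
243 131
203 91
```

View pics/w2c.png

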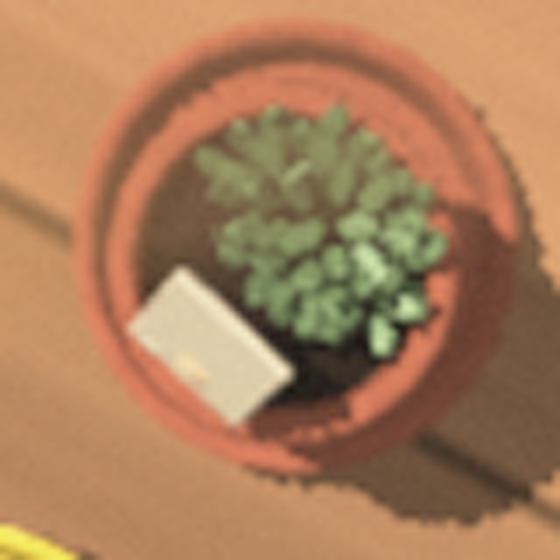

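View pics/w2.png

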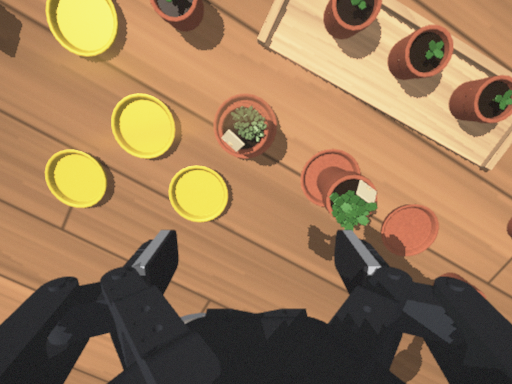

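```bash
python3 - <<'E'
from h import *
f=lambda u,v,z: ray("w2",203+(u+.5)/7-.5,91+(v+.5)/7-.5,z)
c=f(285,255,67); s=f(294,245,13); l=f(210,348,83)
print(c,s,l, np.degrees(np.arctan2(*(l-c)[1::-1])))
for a,b,z in [((182,268),(292,370),92),((130,328),(238,425),74)]:
    d=f(*a,z)-f(*b,z); print(d, np.degrees(np.arctan2(d[1],d[0]))+np.array([-90,90]))
# mint
c=ray("w2",351,203,97); l=ray("w2",366,191,113); print("mint",c,l,np.degrees(np.arctan2(*(l-[427.5,1,0])[1::-1])), proj("w2",[427.5,1,97]))
E
```

```text
[435.1 158.2  67. ] [433.8 158.2  13. ] [415.9 161.6  83. ] 169.97302709876325
[ 5.6 24.3  0. ] [-13. 167.]
[ 5.6 25.1  0. ] [-12.5 167.5]
mint [423.6  -4.1  97. ] [446.4  -2.5 113. ] -10.590167088759378 [349.5 198.5]
```

```bash
python3 - <<'E'
from h import *
pick(433.5,157,57,40,150)
manip.servo_line([430,0,215],ori(0),feed=300)
place(423.5,-157,57,40-77.3,60,up=110)
# close look at mint
manip.move_to([400,-30,300],ori(-60)); snap("wrist","w3")
w=cv2.imread("pics/w3.png"); u,v=proj("w3",[427.5,1,97]).astype(int); u0,v0=u-40,v-40; print(u0,v0)
a=cv2.resize(w[v0:v0+80,u0:u0+80],(560,560),interpolation=cv2.INTER_CUBIC); cv2.imwrite("pics/w3c.png",a)
cv2.imwrite("pics/w3b.png",w);print(proj("w3",[423.5,-157,67]))
E
```

```text
pick gap 62.947481018398975 after 62.80447891643648 F [-0.3  0.4 -2.9] t 12.8
placed gap 85.24575161856781 t 16.775
204 96
[343.1 194.6]
```

View pics/w3c.png

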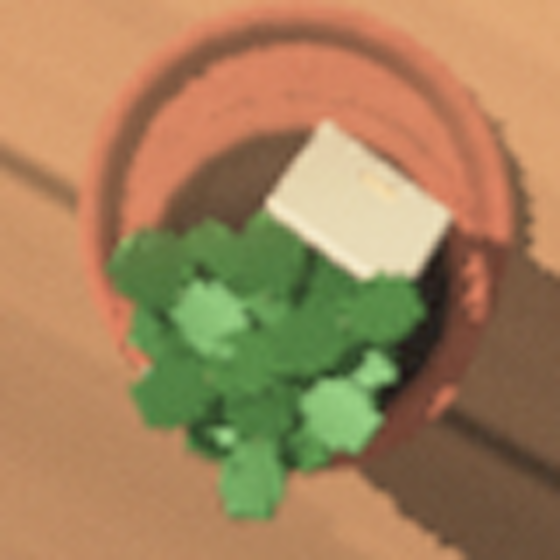

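```bash
python3 - <<'E'
from h import *
f=lambda u,v,z: ray("w3",204+(u+.5)/7-.5,96+(v+.5)/7-.5,z)
print(f(297,222,13),f(290,298,97)); l=f(358,200,113); print(l)
for a,b,z in [((268,205),(375,280),122),((328,122),(450,215),104)]:
    d=f(*a,z)-f(*b,z); print(d, np.degrees(np.arctan2(d[1],d[0]))-90)
E
```

```text
[431.7   5.2  13. ] [425.9  -0.3  97. ]
[446.6  -1.9 113. ]
[ 1.6 20.3  0. ] -4.55323544725519
[ 2.8 24.9  0. ] -6.348062376536049
```

```bash
python3 - <<'E'
from h import *
pick(427,0.5,86,-45,35)
place(432.5,157,86,50,35,up=90)
# look at rack
manip.move_to([500,0,350],ori(-90)); w=snap("wrist","w4"); print(T(),manip.current_eef_pos())
cv2.imwrite("pics/w4b.png",cv2.resize(w,(800,600),interpolation=cv2.INTER_CUBIC))
E
```

```text
pick gap 62.858209157811416 after 63.20875919871223 F [-0.2  0.2 -4.9] t 19.75
placed gap 84.76621618072852 t 22.95
24.825 [499.9   0.3 349.5]
```

View pics/w4b.png

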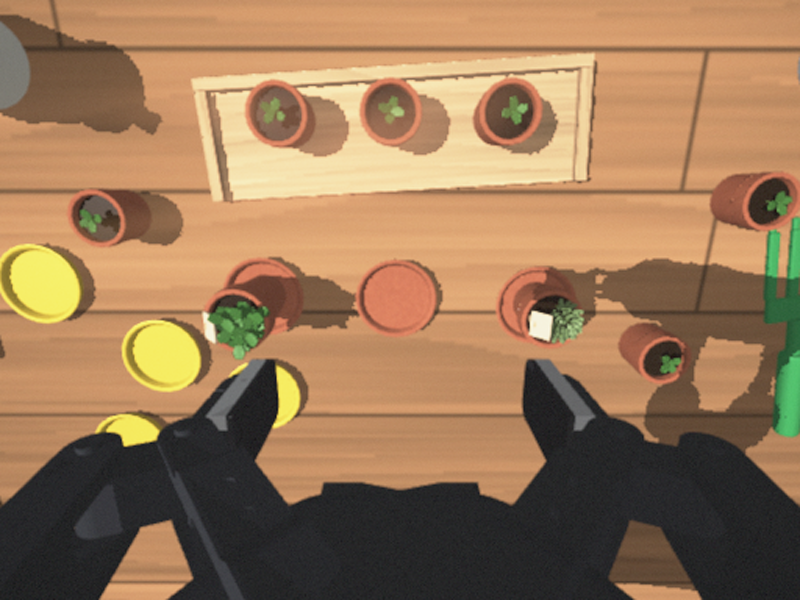

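```bash
python3 - <<'E'
from h import *
f=lambda u,v,z: ray("w4",(u+.5)*.64-.5,(v+.5)*.64-.5,z)
for n,u,v,z in [("TL",193,80,18),("TR",594,54,18),("BR",588,181,18),("BL",217,200,18),("r3",276,111,58),("r2",391,111,58),("r1",512,109,58),("sprout1",514,108,68),("nA",97,217,50),("nB",770,202,50),("nC",661,357,50),("s1",535,305,13),("s2",262,298,13),("s3",396,297,13)]: print(n,f(u,v,z))
E
```

```text
TL [657.9 204.6  18. ]
TR [ 681.1 -188.8   18. ]
BR [ 561.7 -197.9   18. ]
BL [541.9 194.9  18. ]
r3 [624.3 113.8  58. ]
r2 [624.4   8.2  58. ]
r1 [ 626.1 -102.8   58. ]
sprout1 [ 625.6 -102.    68. ]
nA [527.1 303.3  50. ]
nB [ 542.2 -366.9   50. ]
nC [ 374.9 -287.9   50. ]
s1 [ 423.1 -156.2   13. ]
s2 [431.3 158.6  13. ]
s3 [432.6   4.5  13. ]
```

```bash
cat >> h.py <<'E'
YW=3.2
def rk(x,y,o=(621.3,3.3)):
    a=np.radians(YW); return np.array([o[0]+x*np.cos(a)-y*np.sin(a), o[1]+x*np.sin(a)+y*np.cos(a)])
def loc(p,o=(621.3,3.3)):
    a=np.radians(YW); d=np.array(p[:2])-o; return np.array([d[0]*np.cos(a)+d[1]*np.sin(a),-d[0]*np.sin(a)+d[1]*np.cos(a)])
def grab(x,y,z,lift,above=70,f=30):
    """centre the pot by squeezing along the row, then grip across it"""
    manip.move_to([x,y,z+above],ori(YW-90))
    if manip.current_finger_gap()<82: manip.command_gripper(85)
    manip.servo_line([x,y,z],feed=120)
    manip.command_gripper(50,20); g1=manip.current_finger_gap()
    manip.command_gripper(85); manip.move_to([x,y,z],ori(YW))
    manip.command_gripper(50,f); g2=manip.current_finger_gap()
    manip.servo_line([x,y,z+lift],feed=100)
    print("gaps",g1,g2,"F",manip.current_force(),"t",T())
def feel(d,n,start,z):
    """step in rack direction d until contact"""
    f0=np.array(manip.current_force()); 
    for i in range(n):
        p=np.array(start)+np.array(d)*i; manip.servo_line([*rk(*p),z],feed=20); manip.dwell(.1)
        f=np.array(manip.current_force())-f0
        if np.hypot(*f[:2])>3: print("contact",p,f); return p
    print("no contact",p,f); return p
E
python3 - <<'E'
from h import *
grab(622.7,8,51,3)
manip.servo_line([*rk(2,30),54],feed=80)
p=feel((1,0),13,(2,30),54)
x,y=rk(p[0]-1.5,30.3); manip.servo_line([x,y,54],feed=30); manip.servo_line([x,y,51.5],feed=20)
manip.command_gripper(85); manip.servo_line([x,y,130],feed=150)
grab(622,113.4,51,3)
manip.servo_line([*rk(3,145),54],feed=80)
q=feel((0,1),18,(3,147),54); print(p,q,T())
json.dump([float(p[0]),float(q[1])],open("cal.json","w"))
E
```

```text
gaps 57.166497291566124 57.00376105951828 F [ 0.3 -0.9 -1.2] t 29.3667
contact [12 30] [-4.3 -0.7  2. ]
gaps 57.46957183654899 56.94590932831173 F [-0.3 -0.3 -0.6] t 40.3083
contact [  3 159] [-0.9 -3.1  2.3]
[12 30] [  3 159] 45.45
```

```bash
cat >> h.py <<'E'
def setdown(x,y,z=51.5,hi=None):
    x,y=rk(x,y)
    if hi: manip.move_to([x,y,z+hi],ori(YW))
    else: manip.servo_line([x,y,z+2.5],feed=60)
    manip.servo_line([x,y,z+2.5],feed=100); manip.servo_line([x,y,z],feed=20)
    manip.command_gripper(85); manip.servo_line([x,y,130],feed=150); print("down",T())
E
python3 - <<'E'
from h import *
setdown(10,152.5)
grab(624,-102.5,51,3)
setdown(10,-91.5)
manip.move_to([430,-230,330],ori(-90)); w=snap("wrist","w5"); print(T())
cv2.imwrite("pics/w5b.png",cv2.resize(w,(800,600),interpolation=cv2.INTER_CUBIC))
t=snap("top","t5")
E
```

```text
down 47.3583
gaps 57.05779295767143 57.150744836799284 F [ 0.1 -0.4 -1.9] t 51.9583
down 54.0333
55.3
```

View pics/w5b.png

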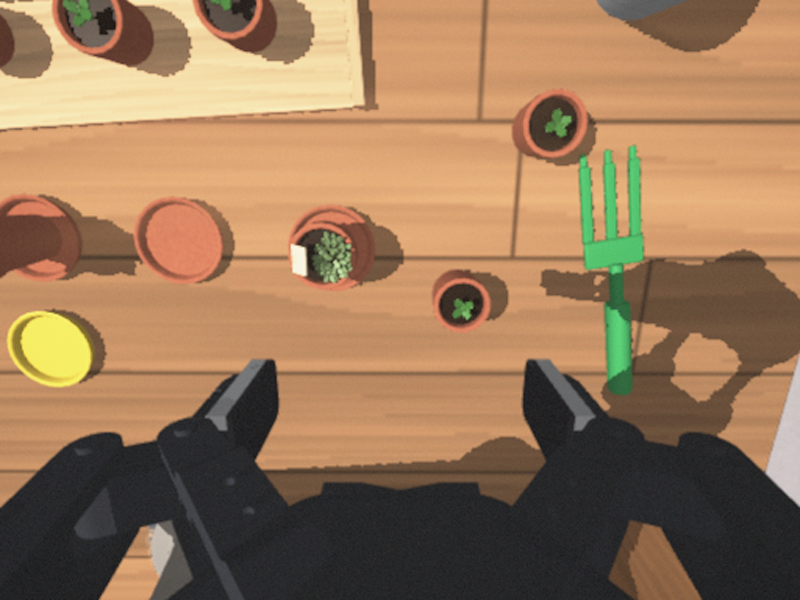

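```bash
python3 - <<'E'
from h import *
f=lambda u,v,z: ray("w5",(u+.5)*.64-.5,(v+.5)*.64-.5,z)
for n,u,v,z in [("nB",556,124,50),("nC",463,303,50),("tine",585,157,5),("tine3",633,148,5),("rBR",366,106,18)]: print(n,f(u,v,z))
b,c=f(556,124,50),f(463,303,50)
# top-camera crosscheck
for p in (b,c): print(proj("t5",p)*1.5625)
t=cv2.imread("pics/t5.png"); cv2.imwrite("pics/t5c.png",cv2.resize(t[110:240,140:400],(800,400),interpolation=cv2.INTER_CUBIC))
E
```

```text
nB [ 542.4 -369.7   50. ]
nC [ 373.9 -293.5   50. ]
tine [ 515.9 -418.2    5. ]
tine3 [ 524.6 -465.7    5. ]
rBR [ 561.7 -197.    18. ]
[587.4 258.4]
[551.7 344.1]
```

View pics/t5c.png

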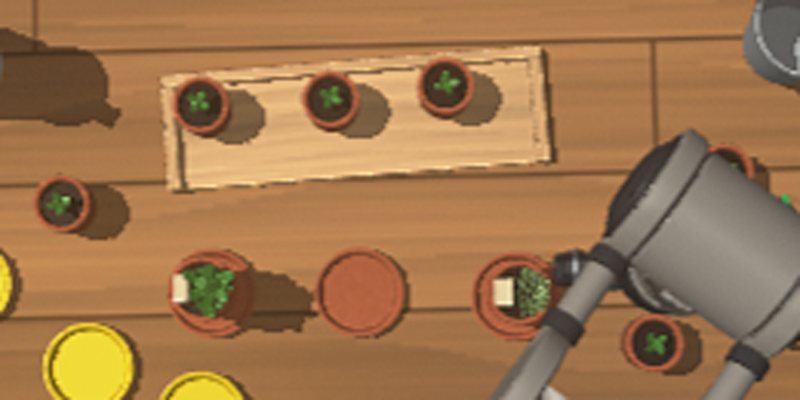

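```bash
python3 - <<'E'
from h import *
grab(372.5,-291.5,43,90)
setdown(10,-152.5,hi=80)
pick(541.5,-369,43,-45,40,force=30)
place(500,-270,43,-45,30,up=70)
grab(500,-270,43,100)
setdown(10,-30.5,hi=90)
manip.move_to([470,180,330],ori(-90)); w=snap("wrist","w6"); print(T())
cv2.imwrite("pics/w6b.png",cv2.resize(w,(800,600),interpolation=cv2.INTER_CUBIC))
E
```

```text
gaps 57.24949154639043 57.089039957552814 F [-0.3 -0.1 -1.8] t 60.5917
down 64.025
pick gap 57.17601700542144 after 57.185207067655654 F [ 0.5  0.  -1.4] t 66.575
placed gap 84.9656698178497 t 68.9667
gaps 57.24071653542728 57.13947168511874 F [-0.2  0.2 -1.6] t 74.125
down 77.575
79.3667
```

View pics/w6b.png

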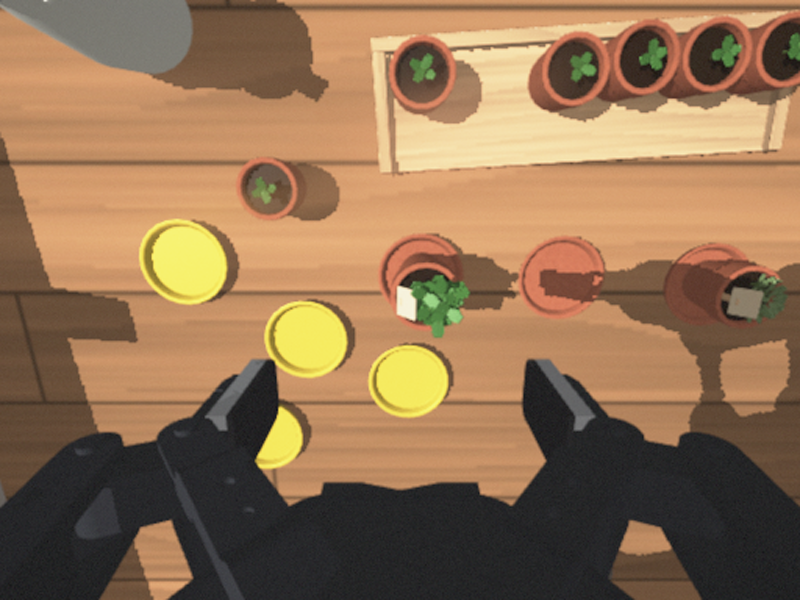

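```bash
python3 - <<'E'
from h import *
p=ray("w6",(268.5)*.64-.5,(188.5)*.64-.5,50); print(p)
grab(p[0]-1.5,p[1]-1,43,100)
setdown(10,91.5,hi=90)
manip.move_to([430,0,350],ori(-90)); w=snap("wrist","w7"); print(T())
cv2.imwrite("pics/w7b.png",cv2.resize(w,(800,600),interpolation=cv2.INTER_CUBIC))
manip.move_to([186,-491,253],ori(-69))
t=snap("top","t7");s=snap("scene","s7"); print(T())
cv2.imwrite("pics/t7c.png",np.vstack([cv2.resize(t[110:240,100:420],(800,325),interpolation=cv2.INTER_CUBIC),cv2.resize(s[155:275,130:450],(733,275),interpolation=cv2.INTER_CUBIC,).copy() if 0 else cv2.resize(s[160:270,70:390],(800,275),interpolation=cv2.INTER_CUBIC)]))
E
```

```text
[526.5 302.8  50. ]
gaps 57.03718188058807 57.242975938971355 F [ 0.2 -0.7 -2.3] t 84.7917
down 88.0833
89.4083
91.5167
```

View pics/w7b.png

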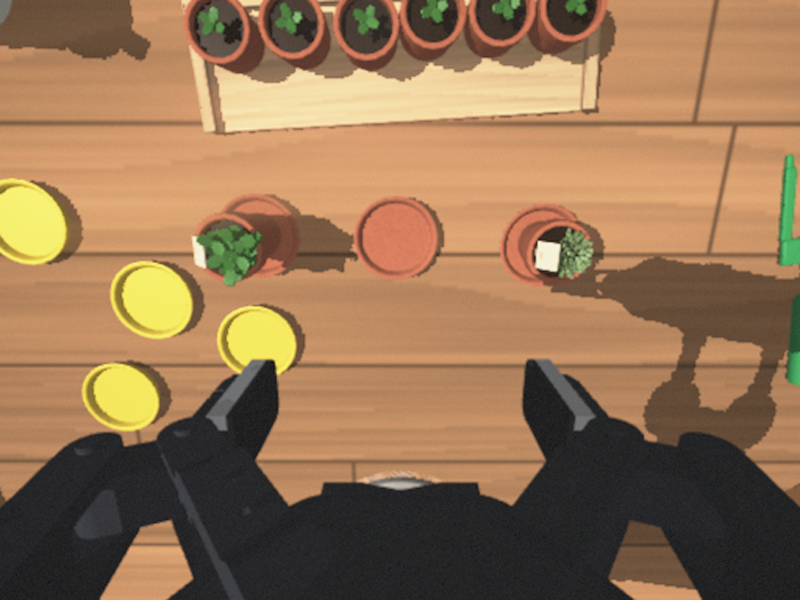

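View pics/t7c.png

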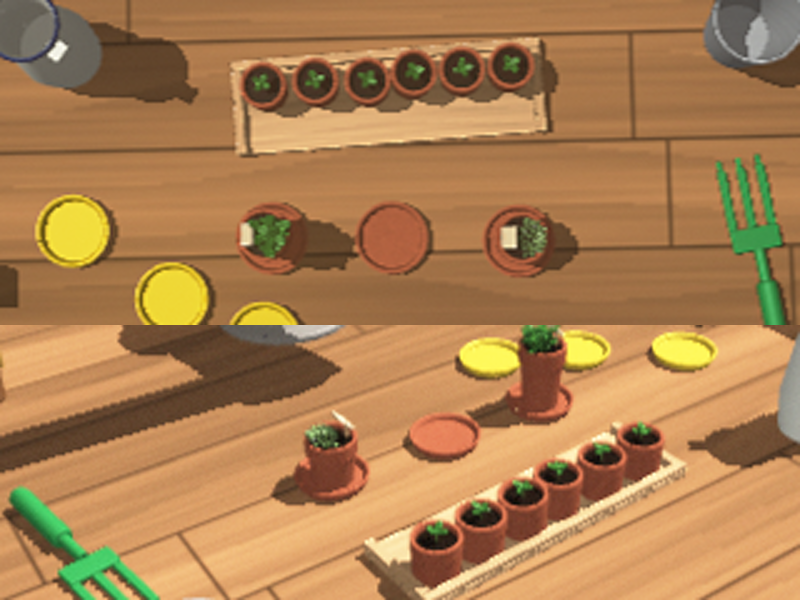

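```bash
python3 - <<'E'
from h import *
x,y=rk(8,30.3)
pick(x,y,51,YW,3,force=30,above=80)
setdown(10,30.4)
manip.move_to([560,0,330],ori(-90)); w=snap("wrist","w8")
manip.move_to([186,-491,253],ori(-69)); t=snap("top","t8"); print(T())
cv2.imwrite("pics/t8c.png",np.vstack([cv2.resize(t[118:180,185:325],(800,354),interpolation=cv2.INTER_CUBIC),cv2.resize(w[40:200,80:440],(800,240))]))
E
```

```text
pick gap 57.01408196984549 after 57.13842658929805 F [ 0.5  1.3 -1.4] t 95.4333
down 97.2833
101.0
```

View pics/t8c.png

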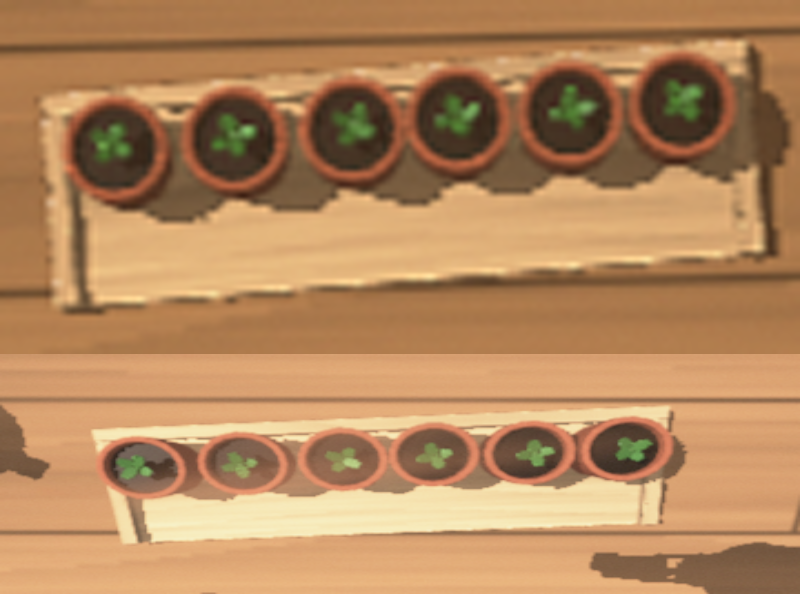

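All six pots now stand upright in a straight row along the back rail. Both labels face the window and saucer_3 is empty, so I am handing in.

```bash
python3 -c "
from h import *
print(manip.finish_job(),T())"
```

```text
the job is handed in; nothing more can be done
the job is handed in; nothing more can be done
```

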